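# Bring the red-lidded jar of the topping carousel to the front and hold it there

### The arm

A 6-joint arm with a two-finger parallel gripper is mounted at the origin on the work surface. World frame = base frame: x ahead of the robot, y to its left, z up, the work surface at z = 0. Lengths are in m, angles in rad, forces in N, time in s.
With the tool pointing down it reaches from about 0.375 to 0.975 m from the base axis. Payload 3.8 kg.
Tool frame: the origin (TCP) lies on the centre line of the jaws, within the pads' length; the fingertips stand 25 mm ahead of it and the grasp point (between the pads) lies 6 mm ahead of it; z points along the fingers, y is the direction in which the jaws open and shut (so a half turn about z gives the same grasp; the last joint's range is limited). The gripper opens to 85 mm and grips with 20 to 120 N. Pads are 22 mm wide; open, the fingers measure 114 mm over their backs; the gripper's body (76 mm by 85 mm) begins 54 mm behind the grasp point. The pads swing forward as they close: fully open they stand 13 mm farther back than shut.
Start: joints at [-1.213, 0.264, 1.604, -0, 1.274, -0.037], TCP at [0.26, -0.623, 0.256] pointing down, gripper open.
Joint ranges: [-2.63, 2.63], [-0.94, 2.18], [0.31, 2.57], [-1.31, 4.45], [0, 2.66], [-2.55, 2.55]. Speed limits (rad/s): [2.57, 2.57, 3.14, 3.14, 3.14, 3.14].

### API

Orientations are given as a rotation vector (axis times angle).
In Python, from workcell import bot gives the robot as it stands.
- The arm moves only by the tool servo_tool, never from a script. Its argument "moves" is a list of rows, each a list of 3 entries, a list of its own where there are three numbers: the closure in counts, from 0 (fully open) to 255 (shut), then the shift along the tool's x, y, z in m, then the turn about the tool's z in rad. A call has exactly 8 rows; each row shifts and turns the pose as measured when the row begins, along the tool's axes as they then stand; what a row does not reach is not made up. A row lasts 1/12 s, in which the tool goes at most 41.7 mm and 7.16 degrees, less where a joint would pass 70% of its speed; a pose out of reach is approached as far as the arm can. A call is refused whole if a number of a shift passes 0.0417 or a number of a turn 0.125, either way. A call with a gripper value outside its range is refused whole. The fingers move at their own pace and stop on an object; "newtons" is the grip in N (left out, the last holds). Time passes only in rows, so rows that do not move let the fingers close, or fill a call up. It gives the time, the measured TCP pose, the force and the opening at its end, in the units of the state.
- bot.read_state(): the state, without advancing time (a new reading comes with each control period).
- bot.read_camera(name): name is "scene" or "top" or "wrist"; returns a dict with "pixels" (400x640x3 uint8, red, green, blue), "depth" (400x640 float32, m along the optical axis (not along the pixel's ray), 0 where there is no reading), "intrinsics" (3x3 intrinsics, pixels), "dist" ([k1, k2, p1, p2, k3] as OpenCV has them; the pictures are not rectified), "R" (3x3) and "t" (3): a world point X has camera coordinates R X + t. Camera axes: x right, y down, z forward; pixel columns grow to the right and rows downward; lengths in m; the calibration is good to about 2 mm. A picture is of the moment at which its call begins.
- bot.finish_job(): hands the job in, once; it reports no verdict.
The state is a dict: "time": time; "q": joint angles; "joint_vel": joint speeds; "joint_torque": joint torques, N m; "tool_pos": TCP position; "tcp_rot": TCP orientation; "wrist_force": force on the tool from outside, world axes, zero at the start; "torque": the same for the moment, N m; "width": opening from 0.0 (shut) to 1.0 (fully open).
Only numpy, scipy, OpenCV 4.12 (cv2) and the standard library are available. Lean on these libraries where they do the work, as an engineer would, in place of code of your own. Each camera call takes 0.05 s, during which the arm holds its last target.

### The job

Turn the topping carousel until the jar with the red lid stands squarely at the yellow pointer on the carousel's fixed base. Finish while still gripping the carousel, so that it is held still with that jar at the pointer: do not let go at the end. Leave the steel bowl, the spare jar and the dough scraper where they are.

Things in the scene. Friction and masses are not known exactly. Their poses are not given: they have to be found in the camera images.
- base: Fixed black base of the carousel: disc 220 mm across, 20 mm high, with an arm along its own -x axis that carries a yellow arrow (the front pointer) 150 to 200 mm from the centre, just outside the turntable's rim, top 35 mm above the table. Origin: on the turning axis, at table height; z up. Its -x axis (the front) points to the robot's side, up to 0.6 rad off the world's -x.
- turntable: Brown wooden disc, 280 mm across, top face 34 mm above the table, turning about the vertical axis through the base's centre, either way, no stops or detents; a greased bearing (friction 0.06 N m, damping 0.1 N m s/rad): it stays where it is left. Carries six fixed jars and a handle bar in the middle. Origin: on the axis, 22 mm above the table; z up; its own -x axis points to the red-lidded jar.
- handle (a point): Centre of the black handle bar, on the turning axis, 152 mm above the table. The bar is fixed to the turntable, lies along its x axis (in line with the red-lidded jar), is 70 mm long, 20 mm wide and 40 mm high (132 to 172 mm above the table, clear above the lids), on a 24 mm post. Pinched across its width and twisted, it turns the turntable.
- red_lid (a point): Centre of the top of the red lid, 100 mm from the turning axis, 119 mm above the table; turns with the turntable. The six clear jars are fixed 60 degrees apart; lids 58 mm wide, one red, five white.
- front (a point): Fixed point 100 mm from the turning axis in the direction of the yellow pointer, 119 mm above the table: where the centre of the red lid belongs.
- bowl: Loose steel bowl, 120 mm across the rim, 60 mm high, beside the carousel; to be left alone. Origin: centre of its underside.
- spare_jar: Loose clear jar with a white lid, 58 mm wide, 85 mm high, standing beside the carousel; to be left alone. Origin: centre of its underside.
- scraper: Loose dough scraper lying flat: steel blade 75 x 120 x 4 mm with a blue grip along one edge, 18 mm high, beside the carousel; to be left alone. Origin: underside, at the centre of the blade.

How it is judged:
By the outcome, as a careful person would: the job done as asked, in the order asked, and still so for the second after the job is handed in, while the arm keeps its last pose, push and grip.
It also fails if it takes over 69 s, if anything falls off the work surface, if the arm or the gripper's body presses on something with over 40 N, if the wrist force passes 120 N, or if a joint passes its speed limit or range.

## Working session

There is one attempt and no reset: what is moved stays moved. The work goes in short steps, Python scripts to look and compute and a tool call to move; the robot and the scene stay as the last step left them, time stands still between calls to the robot, and variables do not carry over. Pictures are saved under pics/ and viewed, and the job is handed in when it is done.

Besides the shell and the picture viewer there is one more tool, called after "Emit:" as name(argument=value, ...), one argument or row to a line, values as JSON. servo_tool: Moves the arm, as the interface text tells. Its arguments: {"type":"object","properties":{"moves":{"type":"array","items":{"type":"array"}},"newtons":{"type":"number"}},"required":["moves"]}

```bash
mkdir -p pics; python3 - <<'E'
from workcell import bot
import cv2,numpy as np
s=bot.read_state();print(s)
for n in["top","scene"]:
    c=bot.read_camera(n);np.savez(f"pics/{n}0.npz",**c);cv2.imwrite(f"pics/{n}0.png",c["pixels"][:,:,::-1])
    print(n,c["R"],c["t"],c["intrinsics"],c["dist"])
E
```

```text
{'time': 0.0, 'q': array([-1.21290865e+00,  2.64740228e-01,  1.60536505e+00, -2.56883993e-05,
        1.27366364e+00, -3.68825588e-02]), 'joint_vel': array([-4.90261327e-04,  3.53060465e-04,  9.95747601e-04,  2.76067792e-04,
        1.26903051e-03, -9.72478448e-05]), 'joint_torque': array([-7.23943012e-04, -5.15114808e+01, -3.67317224e+01, -1.42732092e-04,
        1.30556009e-02,  2.98156874e-05]), 'tool_pos': array([ 0.2593731 , -0.62246363,  0.25497548]), 'tcp_rot': array([-3.07848637e+00, -6.15675929e-01,  5.83995507e-04]), 'wrist_force': array([-0.10688725, -0.09015786,  0.85807342]), 'torque': array([0.01117975, 0.01958904, 0.0170997 ]), 'width': 0.9967699331368723}
top [[-0.01116481 -0.99992528  0.00497737]
 [-0.99003537  0.01035532 -0.14043763]
 [ 0.14037559 -0.00649573 -0.99007702]] [0.00151955 0.5530331  1.01461975] [[362.4453364    0.         317.4448692 ]
 [  0.         362.4453364  194.04666949]
 [  0.           0.           1.        ]] [-0.04844128  0.          0.          0.          0.        ]
scene [[-0.06505482  0.99781589  0.01145918]
 [ 0.65488679  0.0513557  -0.75398003]
 [-0.75292175 -0.04154557 -0.65679739]] [ 0.04194258 -0.2605009   1.38755814] [[365.85382766   0.         321.32550942]
 [  0.         365.85382766 200.75123794]
 [  0.           0.           1.        ]] [-0.02273246  0.          0.          0.          0.        ]
```

View pics/top0.png

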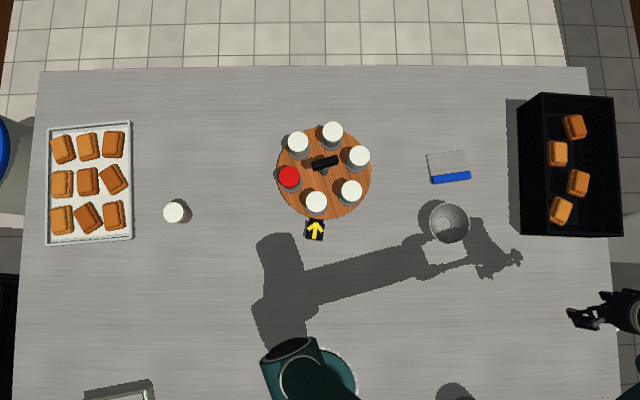

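View pics/scene0.png

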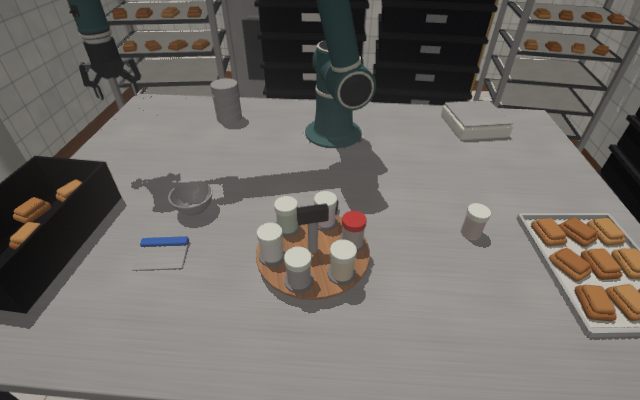

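The top view shows the red lid near (289,176), the handle near (325,162) and the yellow arrow near (315,229). The bowl (450,223), scraper (450,167) and spare jar (174,212) are all clear of the carousel. Next I'll measure these.

```bash
cat > h.py <<'E'
import cv2,numpy as np
def w(c,uv,z):
    uv=np.array(uv,float).reshape(-1,1,2)
    n=cv2.undistortPoints(uv,c["intrinsics"],c["dist"])[:,0]
    R,t=c["R"],c["t"];o=-R.T@t
    d=np.c_[n,np.ones(len(n))]@R
    return o+d*((z-o[2])/d[:,2])[:,None]
def cents(m,mn=30):
    n,l,s,ce=cv2.connectedComponentsWithStats(m.astype(np.uint8))
    return [(s[i,4],ce[i],s[i]) for i in range(1,n) if s[i,4]>=mn],l
def measure(c):
    p=c["pixels"].astype(int);r,g,b=p[...,0],p[...,1],p[...,2]
    out={}
    m=(r>130)&(g<60)&(b<60); k,_=cents(m,40); k=max(k,key=lambda q:q[0]); out["red"]=w(c,k[1],.119)[0]; out["redpx"]=(k[0],k[1])
    m=(r>170)&(g>140)&(b<90); k,l=cents(m,40); k=max(k,key=lambda q:q[0]); out["yel"]=w(c,k[1],.035)[0]; out["yelpx"]=(k[0],k[1])
    return out
E
python3 - <<'E'
import numpy as np,cv2
from h import *
from scipy.optimize import least_squares
c=dict(np.load("pics/top0.npz"));m=measure(c);print(m)
p=c["pixels"].astype(int);mn=p.min(2)
k,_=cents((mn>195),100)
k=[q for q in k if q[0]<600 and 270<q[1][0]<380 and 110<q[1][1]<215]
L=[w(c,q[1],.119)[0] for q in k]
for q,x in zip(k,L):print(q[0],q[1],x)
P=np.array(L+[m["red"]])[:,:2]
f=least_squares(lambda v:np.hypot(*(P-v[:2]).T)-.1,P.mean(0));C=f.x;print("centre",C,f.fun)
a=lambda x:np.arctan2(x[1]-C[1],x[0]-C[0])
A=np.array([a(x) for x in P]);print("lid angs",np.degrees(A))
print("pattern ang mod60 of red:",np.degrees(np.angle(np.exp(6j*A).mean())/6))
print("pointer",np.degrees(a(m["yel"])),np.hypot(*(m["yel"][:2]-C)))
# yellow: axis of arrow
yy,xx=np.nonzero((p[...,0]>170)&(p[...,1]>140)&(p[...,2]<90)); Y=w(c,np.c_[xx,yy],.035)[:,:2]
v=np.linalg.svd(Y-Y.mean(0))[2];print("PCA",v,len(Y))
# handle
yy,xx=np.nonzero((p.max(2)<45));s=(xx>300)&(xx<350)&(yy>145)&(yy<180);H=w(c,np.c_[xx,yy][s],.172)
print("handle dark",H.mean(0),s.sum(),np.linalg.svd((H-H.mean(0))[:,:2],full_matrices=False)[2][0])
img=cv2.resize(c["pixels"][100:250,240:400,::-1],None,fx=5,fy=5,interpolation=cv2.INTER_CUBIC)[:600]
cv2.imwrite("pics/crop.png",cv2.resize(c["pixels"][105:245,240:400,::-1],None,fx=4,fy=4,interpolation=cv2.INTER_CUBIC))
# depth check
for n,u in(("red",m["redpx"][1]),("yel",m["yelpx"][1])):
    d=c["depth"][int(u[1]),int(u[0])];n2=cv2.undistortPoints(np.array([[u]]),c["intrinsics"],c["dist"])[0,0]
    print(n,c["R"].T@(np.r_[n2,1]*d-c["t"]))
E
```

```text
{'red': array([0.59150578, 0.07262893, 0.119     ]), 'redpx': (np.int32(352), array([288.91761364, 176.09090909])), 'yel': array([0.45231877, 0.00437142, 0.035     ]), 'yelpx': (np.int32(126), array([314.76190476, 228.88888889]))}
301 [332.32225914 131.02325581] [ 0.71673371 -0.04691103  0.119     ]
305 [297.49180328 141.12786885] [0.68887571 0.04916501 0.119     ]
305 [359.26557377 155.16065574] [ 0.64772181 -0.11932434  0.119     ]
324 [351.44444444 190.58024691] [ 0.55013951 -0.09550474  0.119     ]
330 [315.98787879 201.26666667] [5.22201358e-01 1.81376672e-04 1.19000000e-01]
centre [ 0.61954956 -0.02329943] [ 1.13412823e-05  2.85640900e-04  7.22784357e-05  1.56685982e-04
  1.40000532e-04 -5.65046107e-05]
lid angs [ -13.6558406    46.26793534  -73.64911027 -133.86921928  166.43904203
  106.29579859]
pattern ang mod60 of red: -13.695231532636267
pointer 170.60467970328745 0.1695046049423092
PCA [[-0.98242622  0.18665132]
 [ 0.18665132  0.98242622]] 126
handle dark [ 0.61559227 -0.02183564  0.172     ] 254 [-0.2967757   0.95494722]
red [0.59125531 0.07253453 0.12029432]
yel [0.45238244 0.0043741  0.03358751]
```

View pics/crop.png

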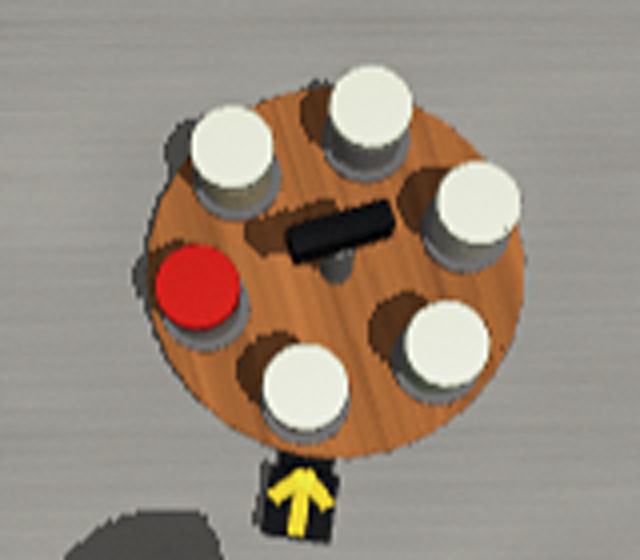

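The lid ring fits to better than 0.3 mm. The axis is at (0.6195, -0.0233), the red lid at 106.3° and the pointer at about 170.3°, so the turntable needs about +64°. The grasp yaw is 106°, which the last joint can reach for the whole turn.

```bash
cat > rem.py <<'E'
import sys,numpy as np
from scipy.spatial.transform import Rotation as Ro
from workcell import bot
def rem(x,y,z,yaw):
    s=bot.read_state();R=Ro.from_rotvec(s["tcp_rot"]).as_matrix()
    d=np.array([x,y,z])-s["tool_pos"]
    cy=np.degrees(np.arctan2(R[1,0],R[0,0]))
    dy=(yaw-cy+180)%360-180
    print("t",s["time"],"pos",s["tool_pos"].round(4),"yaw",cy.round(2),"tilt z",R[:,2].round(3),"q",s["q"].round(2))
    print("tool shift",(R.T@d).round(4),"tool turn",np.radians(-dy).round(4),"w",round(s["width"],3),"F",s["wrist_force"].round(2),"M",s["torque"].round(2))
rem(*map(float,sys.argv[1:]))
E
python3 rem.py 0.6195 -0.0233 0.25 106.3
```

```text
t 0.1 pos [ 0.2594 -0.6225  0.255 ] yaw 22.62 tilt z [-0.001  0.002 -1.   ] q [-1.21  0.26  1.61 -0.    1.27 -0.04]
tool shift [ 0.5629 -0.4146  0.006 ] tool turn -1.4605 w 0.994 F [-0.25 -0.61  0.05] M [-0.01  0.07  0.06]
```

Emit:
servo_tool(
  moves=[
    [0,[0.033,-0.0243,0],0],
    [0,[0.033,-0.0243,0],0],
    [0,[0.033,-0.0243,0],0],
    [0,[0.033,-0.0243,0],0],
    [0,[0.033,-0.0243,0],0],
    [0,[0.033,-0.0243,0],0],
    [0,[0.033,-0.0243,0],0],
    [0,[0.033,-0.0243,0],0],
  ],
  newtons=60,
)

```text
time: 0.77
tool_pos: [0.4262, -0.3403, 0.2486]
tcp_rot: [-3.078, -0.593, 0.009]
wrist_force: [1.0, -0.6, -0.1]
width: 1.001
```

```bash
python3 rem.py 0.6195 -0.0233 0.25 106.3
```

```text
t 0.7667 pos [ 0.4262 -0.3403  0.2486] yaw 21.79 tilt z [-0.007  0.005 -1.   ] q [-0.72  0.03  1.89 -0.    1.24  0.47]
tool shift [ 0.2972 -0.2226 -0.0009] tool turn -1.4749 w 1.001 F [ 0.95 -0.56 -0.05] M [ 0.01  0.   -0.04]
```

Emit:
servo_tool(
  moves=[
    [0,[0.033,-0.0243,-0.001],0],
    [0,[0.033,-0.0243,-0.001],0],
    [0,[0.033,-0.0243,-0.001],0],
    [0,[0.033,-0.0243,-0.001],0],
    [0,[0.033,-0.0243,-0.001],0],
    [0,[0.033,-0.0243,-0.001],0],
    [0,[0.033,-0.0243,-0.001],0],
    [0,[0.02,-0.015,-0.001],0],
  ],
)

```text
time: 1.43
tool_pos: [0.5895, -0.0648, 0.2536]
tcp_rot: [-3.075, -0.594, 0.014]
wrist_force: [-0.1, -0.9, 0.4]
width: 0.999
```

Emit:
servo_tool(
  moves=[
    [0,[0,0,0],-0.12],
    [0,[0,0,0],-0.12],
    [0,[0,0,0],-0.12],
    [0,[0,0,0],-0.12],
    [0,[0,0,0],-0.12],
    [0,[0,0,0],-0.12],
    [0,[0,0,0],-0.12],
    [0,[0,0,0],-0.12],
  ],
)

```text
time: 2.1
tool_pos: [0.5903, -0.0545, 0.2483]
tcp_rot: [-2.404, -1.989, 0.011]
wrist_force: [-0.3, 0.2, 0.3]
width: 1.0
```

```bash
python3 rem.py 0.6195 -0.0233 0.25 106.3
```

```text
t 2.1 pos [ 0.5903 -0.0545  0.2483] yaw 79.2 tilt z [-0.019  0.012 -1.   ] q [-0.14  0.13  1.78  0.01  1.25  0.05]
tool shift [ 0.0362  0.0228 -0.0019] tool turn -0.473 w 1.0 F [-0.27  0.18  0.31] M [-0.   -0.06 -0.03]
```

Emit:
servo_tool(
  moves=[
    [0,[0.007,0.004,-0.001],-0.09],
    [0,[0.007,0.004,-0.001],-0.09],
    [0,[0.006,0.003,-0.001],-0.09],
    [0,[0.006,0.002,-0.001],-0.09],
    [0,[0.004,0,-0.001],-0.09],
    [0,[0.003,0,-0.001],-0.05],
    [0,[0,0,-0.001],0],
    [0,[0,0,-0.001],0],
  ],
)

```text
time: 2.77
tool_pos: [0.6003, -0.0214, 0.2508]
tcp_rot: [-1.795, -2.54, 0.01]
wrist_force: [-0.0, 0.2, 0.1]
width: 1.003
```

```bash
python3 rem.py 0.6195 -0.0233 0.159 106.3; python3 - <<'E'
from workcell import bot
import cv2,numpy as np
c=bot.read_camera("wrist");np.savez("pics/wrist1.npz",**c);cv2.imwrite("pics/wrist1.png",c["pixels"][:,:,::-1])
E
```

```text
t 2.7667 pos [ 0.6003 -0.0214  0.2508] yaw 109.5 tilt z [-0.029  0.013 -0.999] q [-0.08  0.15  1.76  0.01  1.27 -0.43]
tool shift [-0.0102  0.0196  0.0912] tool turn 0.0558 w 1.003 F [-0.01  0.18  0.1 ] M [-0.05  0.02 -0.01]
```

View pics/wrist1.png

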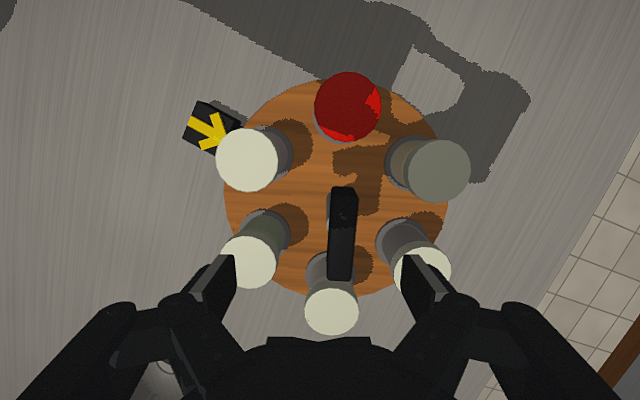

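The wrist view shows the bar at about (343,235) between the open fingers, the red lid at (347,106) and the pointer at (208,130). I'll cross-check the axis and pointer angle from it.

```bash
python3 - <<'E'
import numpy as np,cv2
from h import *
from scipy.optimize import least_squares
c=dict(np.load("pics/wrist1.npz"))
p=c["pixels"].astype(int);r,g,b=p[...,0],p[...,1],p[...,2]
k,l=cents((r>90)&(g<50)&(b<50),500);k=max(k,key=lambda q:q[0]);P=[w(c,k[1],.119)[0]];print("red",k[0],k[1],P[0])
hsv=cv2.cvtColor(c["pixels"],cv2.COLOR_RGB2HSV)
for box in [(210,120,285,198),(405,135,475,207),(300,285,362,338)]:
    x0,y0,x1,y1=box;sub=np.zeros(p.shape[:2],bool);sub[y0:y1,x0:x1]=1
    m=sub&(p.min(2)>100)&((p.max(2)-p.min(2))<30)
    k,l=cents(m,500);
    if not k: continue
    k=max(k,key=lambda q:q[0]);P.append(w(c,k[1],.119)[0]);print(k[0],k[2],P[-1])
P=np.array(P)[:,:2]
f=least_squares(lambda v:np.hypot(*(P-v).T)-.1,[.62,-.02]);C=f.x;print("C",C,f.fun)
a=lambda x,C=C:np.degrees(np.arctan2(x[1]-C[1],x[0]-C[0]))
print([a(x) for x in P])
m=(r>150)&(g>120)&(b<80);k,l=cents(m,50);k=max(k,key=lambda q:q[0]);y=w(c,k[1],.035)[0];print(k[0],k[1],y,a(y),np.hypot(*(y[:2]-C)))
yy,xx=np.nonzero(l>0);Y=w(c,np.c_[xx,yy],.035)[:,:2]
v=np.linalg.svd(Y-Y.mean(0),full_matrices=False)[2][0];print("pca",np.degrees(np.arctan2(v[1],v[0])))
cv2.imwrite("pics/crop2.png",cv2.resize(c["pixels"][80:180,160:290,::-1],None,fx=5,fy=5,interpolation=cv2.INTER_CUBIC))
E
```

```text
red 3636 [347.32480748 106.34515952] [0.59064224 0.0737922  0.119     ]
3545 [ 210  128   68   70 3545] [ 0.51960177 -0.00098717  0.119     ]
2763 [ 300  288   62   50 2763] [ 0.64655259 -0.12029692  0.119     ]
C [ 0.61702751 -0.02369517] [9.94895663e-04 3.71379544e-05 1.01301050e-03]
[np.float64(105.14445524549748), np.float64(166.8797435590606), np.float64(-73.00490741267468)]
709 [208.62200282 130.34132581] [0.45088237 0.00552204 0.035     ] 170.02631128265568 0.1686945561322147
pca 176.08564170987353
```

View pics/crop2.png

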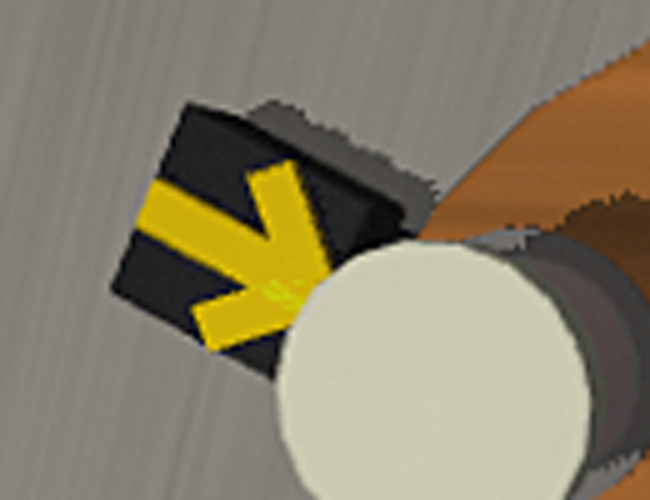

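Emit:
servo_tool(
  moves=[
    [0,[-0.004,0.006,0],0.03],
    [0,[-0.004,0.006,0],0.03],
    [0,[-0.003,0.005,0],0.02],
    [0,[-0.002,0.004,0],0],
    [0,[0,0.002,0],0],
    [0,[0,0,0],0],
    [0,[0,0,0],0],
    [0,[0,0,0],0],
  ],
)

```text
time: 3.48
tool_pos: [0.6266, -0.0287, 0.2491]
tcp_rot: [-1.906, -2.456, 0.014]
wrist_force: [-0.0, -0.1, -0.1]
width: 1.002
```

```bash
python3 rem.py 0.6195 -0.0233 0.159 106.3
```

```text
t 3.4833 pos [ 0.6266 -0.0287  0.2491] yaw 104.35 tilt z [-0.031  0.013 -0.999] q [-0.09  0.2   1.7   0.01  1.28 -0.34]
tool shift [ 0.0052 -0.0031  0.0903] tool turn -0.0341 w 1.002 F [-0.01 -0.13 -0.1 ] M [ 0.   -0.02  0.  ]
```

Emit:
servo_tool(
  moves=[
    [0,[0.002,-0.002,0.015],-0.02],
    [0,[0.002,-0.002,0.015],-0.01],
    [0,[0.001,0,0.015],0],
    [0,[0,0,0.012],0],
    [0,[0,0,0.01],0],
    [0,[0,0,0],0],
    [0,[0,0,0],0],
    [0,[0,0,0],0],
  ],
)

```text
time: 4.15
tool_pos: [0.6192, -0.0238, 0.1815]
tcp_rot: [-1.868, -2.488, 0.011]
wrist_force: [0.2, -0.4, -0.9]
width: 1.002
```

```bash
python3 rem.py 0.6195 -0.0233 0.159 106.3
```

```text
t 4.15 pos [ 0.6192 -0.0238  0.1815] yaw 106.19 tilt z [-0.028  0.012 -1.   ] q [-0.08  0.23  1.78  0.01  1.15 -0.37]
tool shift [-0.0001  0.0009  0.0225] tool turn -0.0019 w 1.002 F [ 0.16 -0.42 -0.95] M [-0.05 -0.04  0.01]
```

Emit:
servo_tool(
  moves=[
    [0,[0,0,0.008],0],
    [0,[0,0,0.008],0],
    [0,[0,0,0.005],0],
    [0,[0,0,0],0],
    [130,[0,0,0],0],
    [200,[0,0,0],0],
    [255,[0,0,0],0],
    [255,[0,0,0],0],
  ],
  newtons=60,
)

```text
time: 4.82
tool_pos: [0.6207, -0.0239, 0.1612]
tcp_rot: [-1.871, -2.492, 0.007]
wrist_force: [0.1, 0.5, -0.8]
width: 0.454
```

Emit:
servo_tool(
  moves=[
    [255,[0,0,0],0],
    [255,[0,0,0],0],
    [255,[0,0,0],0],
    [255,[0,0,0],0],
    [255,[0,0,0],0],
    [255,[0,0,0],0],
    [255,[0,0,0],0],
    [255,[0,0,0],0],
  ],
)

```text
time: 5.48
tool_pos: [0.6184, -0.0246, 0.1617]
tcp_rot: [-1.87, -2.49, 0.01]
wrist_force: [-2.8, 0.0, -0.1]
width: 0.228
```

```bash
python3 rem.py 0.6195 -0.0233 0.159 170.3;  python3 - <<'E'
from workcell import bot
import cv2,numpy as np
c=bot.read_camera("scene");cv2.imwrite("pics/scene2.png",cv2.resize(c["pixels"][130:310,220:420,::-1],None,fx=3,fy=3))
E
```

```text
t 5.4833 pos [ 0.6184 -0.0246  0.1617] yaw 106.17 tilt z [-0.026  0.011 -1.   ] q [-0.08  0.25  1.8   0.01  1.12 -0.37]
tool shift [0.0009 0.0015 0.0027] tool turn -1.1193 w 0.228 F [-2.81  0.01 -0.07] M [ 0.24 -0.81  0.07]
```

View pics/scene2.png

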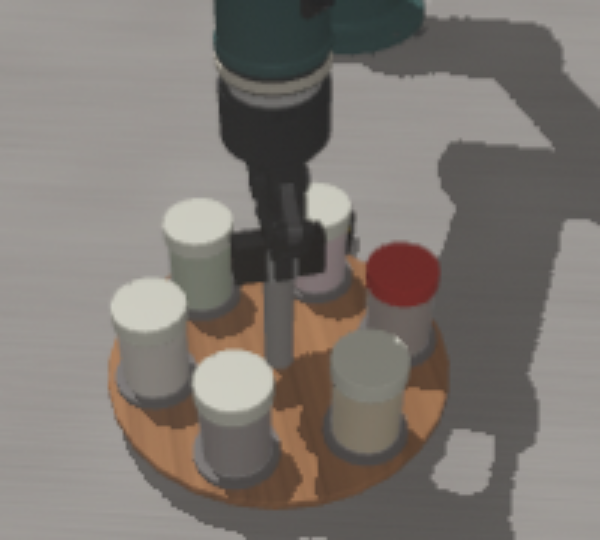

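The bar is pinched, with an opening of about 19 mm. Now I'll turn the carousel.

Emit:
servo_tool(
  moves=[
    [255,[0,0,0],-0.03],
    [255,[0,0,0],-0.06],
    [255,[0,0,0],-0.07],
    [255,[0,0,0],-0.07],
    [255,[0,0,0],-0.07],
    [255,[0,0,0],-0.07],
    [255,[0,0,0],-0.05],
    [255,[0,0,0],-0.03],
  ],
  newtons=80,
)

```text
time: 6.2
tool_pos: [0.6183, -0.0247, 0.1618]
tcp_rot: [-1.239, -2.855, 0.003]
wrist_force: [-2.0, -0.2, -1.5]
width: 0.224
```

```bash
python3 rem.py 0.6195 -0.0233 0.161 170.3
```

```text
t 6.2 pos [ 0.6183 -0.0247  0.1618] yaw 133.06 tilt z [-0.028  0.01  -1.   ] q [-0.08  0.25  1.8   0.01  1.12 -0.84]
tool shift [0.0002 0.0019 0.0008] tool turn -0.6499 w 0.224 F [-2.05 -0.22 -1.54] M [-0.07 -0.3  -0.12]
```

Emit:
servo_tool(
  moves=[
    [255,[0,0,0],-0.06],
    [255,[0,0,0],-0.08],
    [255,[0,0,0],-0.08],
    [255,[0,0,0],-0.08],
    [255,[0,0,0],-0.08],
    [255,[0,0,0],-0.08],
    [255,[0,0,0],-0.06],
    [255,[0,0,0],-0.03],
  ],
)

```text
time: 6.87
tool_pos: [0.6182, -0.0249, 0.1617]
tcp_rot: [-0.372, -3.087, -0.003]
wrist_force: [-0.4, 1.4, -0.5]
width: 0.22
```

Emit:
servo_tool(
  moves=[
    [255,[0,0,0],0],
    [255,[0,0,0],0],
    [255,[0,0,0],0],
    [255,[0,0,0],0],
    [255,[0,0,0],0],
    [255,[0,0,0],0],
    [255,[0,0,0],0],
    [255,[0,0,0],0],
  ],
)

```text
time: 7.53
tool_pos: [0.6182, -0.0249, 0.1617]
tcp_rot: [-0.373, -3.086, 0.001]
wrist_force: [-1.9, 1.0, 0.9]
width: 0.22
```

```bash
python3 rem.py 0.6195 -0.0233 0.161 170.3;  python3 - <<'E'
from workcell import bot
import cv2,numpy as np
for n in("wrist","top"):
    c=bot.read_camera(n);np.savez(f"pics/{n}3.npz",**c);cv2.imwrite(f"pics/{n}3.png",c["pixels"][:,:,::-1])
cv2.imwrite("pics/top3c.png",cv2.resize(c["pixels"][105:245,240:400,::-1],None,fx=4,fy=4,interpolation=cv2.INTER_CUBIC))
E
```

```text
t 7.5333 pos [ 0.6182 -0.0249  0.1617] yaw 166.22 tilt z [-0.033  0.004 -0.999] q [-0.08  0.25  1.8   0.    1.12 -1.41]
tool shift [-0.0009  0.0018  0.0006] tool turn -0.0713 w 0.22 F [-1.88  1.    0.89] M [-0.4  -0.32  0.06]
```

View pics/wrist3.png

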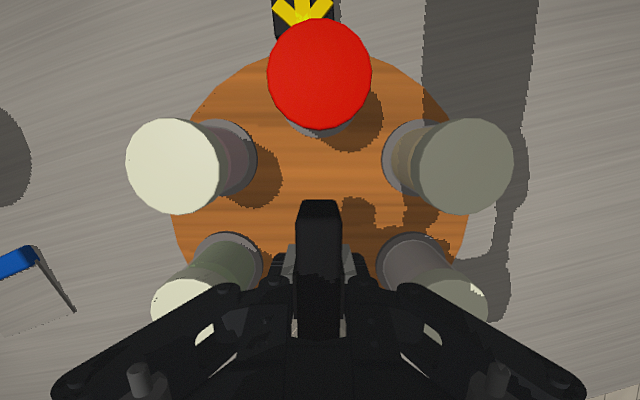

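View pics/top3c.png

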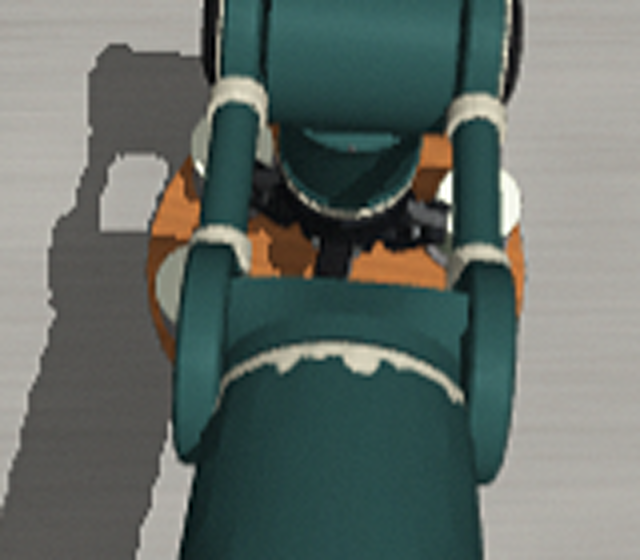

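The top view is hidden by the arm. In the wrist view the red lid (320,74) nearly covers the arrow (303,10), with a little turn still to go. I'll measure what remains.

```bash
python3 - <<'E'
import numpy as np,cv2
from h import *
from scipy.optimize import least_squares
c=dict(np.load("pics/wrist3.npz"))
p=c["pixels"].astype(int);r,g,b=p[...,0],p[...,1],p[...,2]
def circ(m):  # enclosing circle centre px
    k,l=cents(m,300);i=max(k,key=lambda q:q[0]);return i[1],i[0]
P=[];u,n=circ((r>90)&(g<60)&(b<60));P.append(w(c,u,.119)[0]);print("red",u,n,P[-1])
for x0,y0,x1,y1,t in[(120,112,222,218,165),(415,112,516,218,95)]:
    sub=np.zeros(p.shape[:2],bool);sub[y0:y1,x0:x1]=1
    m=sub&(p.min(2)>t)&((p.max(2)-p.min(2))<40);u,n=circ(m);ys,xs=np.nonzero(m);P.append(w(c,u,.119)[0]);print(u,n,xs.min(),xs.max(),ys.min(),ys.max(),P[-1])
P=np.array(P)[:,:2];print("dists (0.1,0.1,0.1732)",np.hypot(*(P[0]-P[1])),np.hypot(*(P[0]-P[2])),np.hypot(*(P[1]-P[2])))
f=least_squares(lambda v:np.hypot(*(P-v).T)-.1,[.62,-.02]);print("C wrist",f.x,f.fun)
for C in(f.x,np.array([.6195,-.0233])):print([np.degrees(np.arctan2(x[1]-C[1],x[0]-C[0])) for x in P])
m=(r>150)&(g>120)&(b<90);u,n=circ(m);y=w(c,u,.035)[0];print("yel",u,n,y,[np.degrees(np.arctan2(y[1]-C[1],y[0]-C[0])) for C in(f.x,np.array([.6195,-.0233]))])
cv2.imwrite("pics/c3.png",cv2.resize(c["pixels"][0:60,250:360,::-1],None,fx=6,fy=6,interpolation=cv2.INTER_CUBIC))
# pointer in top0: black arm edges
c=dict(np.load("pics/top0.npz"));cv2.imwrite("pics/c0.png",cv2.resize(c["pixels"][212:247,295:335,::-1],None,fx=14,fy=14,interpolation=cv2.INTER_CUBIC))
c=dict(np.load("pics/wrist1.npz"))
for nm,q in(("shaft up",[(160,180),(268,236)]),("shaft lo",[(137,225),(245,283)]),("box up",[(190,103),(405,212)]),("box lo",[(110,290),(272,378)])):
    q=np.array(q)/5.+[160,80];X=w(c,q,.035)[:,:2];d=X[0]-X[1];print(nm,X,np.degrees(np.arctan2(d[1],d[0])))
E
```

```text
red [318.75473135  73.58298891] 9194 [0.52166561 0.0011436  0.119     ]
[171.56542927 165.96961445] 6977 125 218 119 214 [ 0.54889857 -0.09340928  0.119     ]
[466.65659453 167.65605009] 7347 415 515 118 217 [0.59044891 0.07253784 0.119     ]
dists (0.1,0.1,0.1732) 0.0983965471181905 0.09913767375836365 0.17106979493896793
C wrist [ 0.61917241 -0.02283057] [ 0.00041084 -0.00040197 -0.00039994]
[np.float64(166.18658586204916), np.float64(-134.87599121569357), np.float64(106.76149669788671)]
[np.float64(165.9720212241661), np.float64(-135.2004007826943), np.float64(106.8635029053072)]
yel [300.80102041   9.95918367] 980 [0.45529941 0.00279312 0.035     ] [np.float64(171.1130155808104), np.float64(170.97062597329514)]
shaft up [[0.42810071 0.01483174]
 [0.45560676 0.01089603]] 171.85707951429828
shaft lo [[ 0.42526199  0.00319498]
 [ 0.45309512 -0.00126135]] 170.90364344344653
box up [[0.43071336 0.03363965]
 [0.48474945 0.02659249]] 172.56965576784017
box lo [[ 0.42247993 -0.01345272]
 [ 0.46479862 -0.02055505]] 170.4728680665548
```

View pics/c3.png

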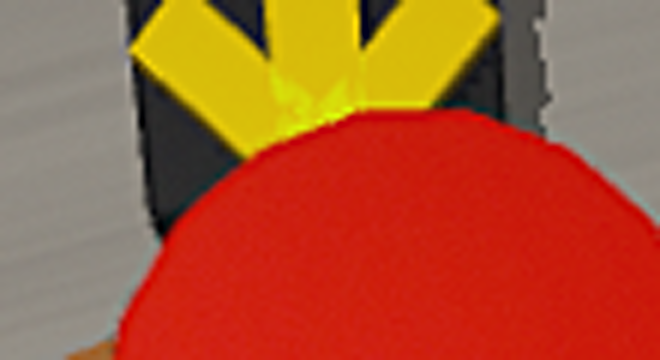

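View pics/c0.png

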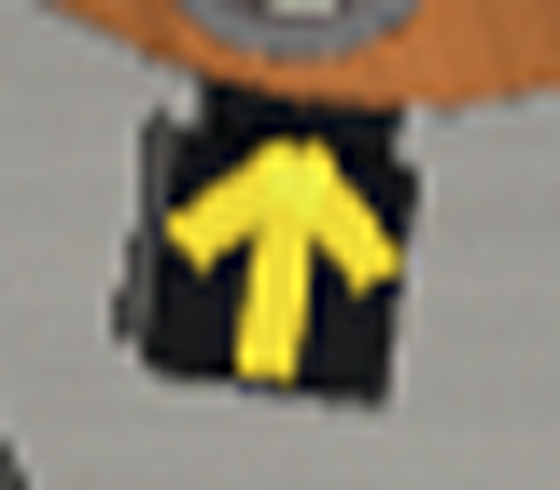

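Red is at about 166.1° and the pointer at about 170.6°, agreeing between the top, wrist and tool yaw readings. That leaves about -0.077 rad.

Emit:
servo_tool(
  moves=[
    [255,[0,0,0],-0.03],
    [255,[0,0,0],-0.03],
    [255,[0,0,0],-0.02],
    [255,[0,0,0],0],
    [255,[0,0,0],0],
    [255,[0,0,0],0],
    [255,[0,0,0],0],
    [255,[0,0,0],0],
  ],
)

```text
time: 8.3
tool_pos: [0.6182, -0.0249, 0.1617]
tcp_rot: [-0.247, -3.099, -0.0]
wrist_force: [-1.5, 0.9, -1.1]
width: 0.223
```

```bash
cat > chk.py <<'E'
import numpy as np,cv2,sys
from h import *
from workcell import bot
c=bot.read_camera("wrist");cv2.imwrite(f"pics/{sys.argv[1]}.png",c["pixels"][:,:,::-1])
p=c["pixels"].astype(int);r,g,b=p[...,0],p[...,1],p[...,2]
C=np.array([.6194,-.0231]);a=lambda y:np.degrees(np.arctan2(y[1]-C[1],y[0]-C[0]))
def circ(m):
    k,l=cents(m,100);i=max(k,key=lambda q:q[0]);return i[1]
u=circ((r>90)&(g<60)&(b<60));x=w(c,u,.119)[0];print("red",u,x,a(x))
m=(r>150)&(g>120)&(b<90);u=circ(m);y=w(c,u,.035)[0];print("yel",u,y,a(y))
for row in (2,4,6):
    xs=np.nonzero(m[row])[0];print(row,xs.min(),xs.max(),len(xs))
E
python3 chk.py w4;python3 rem.py 0.6195 -0.0233 0.161 170.6
```

```text
red [318.74196711  73.56017863] [ 0.52003152 -0.00680547  0.119     ] 170.68746901998963
yel [319.304679     8.74211099] [0.45525798 0.00405057 0.035     ] 170.60780269146764
2 290 348 48
4 289 350 55
6 290 348 55
t 8.35 pos [ 0.6182 -0.0249  0.1617] yaw 170.9 tilt z [-0.033  0.003 -0.999] q [-0.08  0.25  1.8   0.    1.12 -1.49]
tool shift [-0.001   0.0018  0.0007] tool turn 0.0053 w 0.224 F [-1.91  1.17 -1.27] M [-0.61 -0.33  0.01]
```

View pics/w4.png

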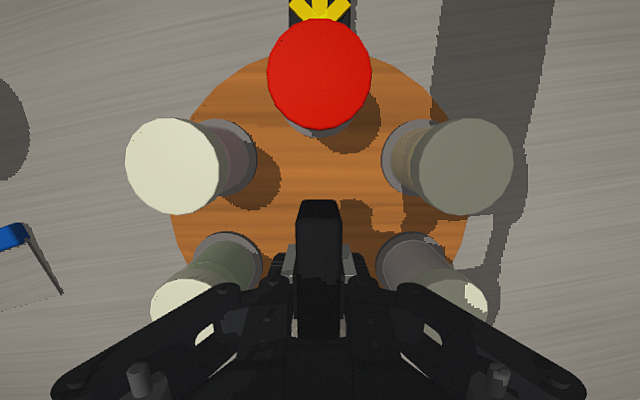

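The red lid (318.7,73.6), arrow (319.3,8.7) and bar (about 319.5) line up on one column. The measured angles are 170.69° for the lid and 170.61° for the pointer. I'll let it settle once more, check and hand in.

Emit:
servo_tool(
  moves=[
    [255,[0,0,0],0],
    [255,[0,0,0],0],
    [255,[0,0,0],0],
    [255,[0,0,0],0],
    [255,[0,0,0],0],
    [255,[0,0,0],0],
    [255,[0,0,0],0],
    [255,[0,0,0],0],
  ],
)

```text
time: 9.02
tool_pos: [0.6183, -0.0249, 0.1617]
tcp_rot: [-0.247, -3.099, -0.001]
wrist_force: [-1.2, 1.2, -0.4]
width: 0.219
```

```bash
python3 chk.py w5;python3 - <<'E'
from workcell import bot
s=bot.read_state();print(abs(s["joint_vel"]).max(),s["width"],s["wrist_force"])
print(bot.finish_job())
E
```

```text
red [318.72139358  73.56537833] [ 0.52003679 -0.00678586  0.119     ] 170.67597456864198
yel [319.14956332   8.83296943] [0.45530991 0.00397218 0.035     ] 170.6315281516605
2 290 348 47
4 288 350 55
6 290 348 55
0.0012168785124065432 0.22231441767948906 [-1.64625215  0.97140121 -0.33575444]
the job is handed in; nothing more can be done
None
```

I gripped the handle bar across its width at 80 N and turned the carousel about 64.5°, so the jar with the red lid now stands at the yellow pointer. I handed the job in at about 9 s with the bar still gripped.

- **Alignment:** in the last wrist picture the red lid was at 170.68° and the pointer at 170.63°. I trust the pointer's direction to about ±0.4°.
- **Holding:** the arm was at rest, the wrist force was about 2 N, and the opening was about 19 mm on the 20 mm bar.
- **Readings that disagreed:** fitting the arrow's own axis gave 169° to 172.5°, with 176° from one picture where a lid partly hid the arrow. I used the arrow's centre instead, which agreed between the top and wrist cameras. The tool also leaned about 1.9° from vertical during the grasp, with no visible effect.
- **Not checked:** at the end the arm blocked the top view of the carousel. I did not re-measure the bowl, the spare jar or the scraper, but the gripper did not go down near any of them.

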